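# Clear the mills and put out the cheese slicer

## Robot

A 6-joint arm with a two-finger parallel gripper is mounted at the origin on a cart in front of the work surface, level with it; the furniture and walls round the work are solid. World frame = base frame: x ahead of the robot, y to its left, z up, the work surface at z = 0. Lengths are in m, angles in degrees, forces in N, time in s.
With the tool pointing down it reaches from about 0.35 to 0.975 m from the base axis. Payload 17.4 kg.
Tool frame: the origin (TCP) lies midway between the tips of the shut fingers; the grasp point (between the pads) lies 19 mm behind it (robot.grip_depth is the distance from the TCP to the grasp point, in m); z points along the fingers, y is the line along which they close (so a half turn about z gives the same grasp; the last joint's range is limited). The gripper opens to 85 mm and grips with 20 to 120 N. Pads are 22 mm wide; open, the fingers measure 114 mm over their backs; the gripper's body (76 mm by 85 mm) begins 54 mm behind the grasp point. The pads swing forward as they close: fully open they stand 13 mm farther back than shut.
Start: joints at [66.303, 6.646, 82.598, -0, 90.757, -2.166], TCP at [0.248, 0.628, 0.231] pointing down, gripper open.
Joint ranges: [-162.19, 162.19], [-47.58, 125.68], [4.15, 143.07], [-65.23, 245.23], [0.69, 171.88], [-170.13, 170.13]. Speed limits (degrees/s): [108.29, 108.29, 127.2, 180, 180, 180].

## Interface

Orientations are given as [roll, pitch, yaw] about the fixed x, y, z axes, in that order (R = Rz(yaw) Ry(pitch) Rx(roll)).
In Python, from rig import robot gives the robot as it stands.
- The arm moves only by the shell command python3 -m jog 'ROWS' [FORCE]. ROWS is JSON, a list of rows, each an object with "dp": the shift along the world's x, y, z in m, a list of three; "angular": the turn, a rotation vector about the world's x, y, z in rad, a list of three; "hand": the opening, from -1 (shut) to 1 (fully open). A call has 1 to 10 rows; each row is the pose to reach, as a shift and turn from the pose commanded when the call began; what a row does not reach only later rows make up. A row lasts 1/12 s, in which the tool goes at most 41.7 mm and 7.16 degrees, less where a joint would pass 70% of its speed; a pose out of reach is approached as far as the arm can. A call with a gripper value outside its range is refused whole. The fingers move at their own pace and stop on an object; FORCE is the grip in N (left out, the last holds). Time passes only in rows, so rows that repeat a pose let the fingers close. It gives the time, the measured TCP pose, the force, the opening and the grip force at its end, in the units of the state.
- robot.get_state(): the state, without advancing time (a new reading comes with each control period).
- robot.camera(name): name is "scene" or "top"; returns a dict with "color" (420x560x3 uint8, red, green, blue), "range_z" (420x560 float32, m along the optical axis (not along the pixel's ray), 0 where there is no reading), "fx", "fy", "cx", "cy" (pixels), "D" ([k1, k2, p1, p2, k3] as OpenCV has them; the pictures are not rectified), "extrinsics" (4x4, takes a point from camera to world coordinates). Camera axes: x right, y up, looking along -z (the intrinsics and any distortion apply to the point x, -y, -z); pixel columns grow to the right and rows downward; lengths in m; the calibration is good to about 2 mm. A picture is of the moment at which its call begins.
- robot.job_done(): hands the job in; it is judged then, once.
The state is a dict: "t": time; "q": joint angles; "qvel": joint speeds; "joint_efforts": joint torques, N m; "position": TCP position; "tcp_rot": TCP orientation; "force": force on the tool from outside, world axes, zero at the start; "ft_torque": the same for the moment, N m; "finger_gap": finger opening in m; "finger_force": force on a finger pad.
Only numpy, scipy, OpenCV 4.12 (cv2) and the standard library are available. Lean on these libraries where they do the work, as an engineer would, in place of code of your own. Each camera call takes 0.05 s, during which the arm holds its last target. There are 200 camera calls.

## Task

Two wooden pepper mills stand in the way in front of the slanted utensil holder: first set both of them upright on the serving tray, beside the sugar jar. Then draw the cheese slicer out of its pocket along the slope and gently lay it flat, the same side up, its whole length on the wooden cheese board nearest you, not touching any cheese. Leave the spoon in the holder, the jar and the cheeses where they are, and never let a mill tip over.

Things in the scene. Friction and masses are not known exactly. Their poses are not given: they have to be found in the camera images.
- holder: Fixed holder: dark wood foot 150x176x6 mm, two open steel pockets at y = -45 and +45 mm, leaning 50 deg from vertical: axis floor to mouth (-0.766, 0, 0.643), roughly toward the robot. Pocket 145 mm long, outside 36 x 74 (along y), walls 3; bottom centre x 60, z 20; mouth centre x -51, z 113; front lip x -63, z 99. Origin: middle of the foot's underside, z up.
- holder_floor (a point): Point midway between the two pockets at the height of the pocket floors.
- slicer: Cheese slicer, 216 mm, 75 g: wooden handle 20x20 mm (x -108 to 2, z 0 to 20 mm), thin neck, flat steel blade 60 wide, 2 thick (x 38 to 108, z 1 to 8). Origin: middle of its length on its underside; x handle to blade, z up when flat. Starts blade down in either pocket, x down the slope, some 74 mm of handle out.
- slicer_tip (a point): Middle of the blade's front edge (slicer x = 108 mm, z = 2 mm).
- slicer_butt (a point): End of the slicer's handle (slicer x = -108 mm, z = 10 mm).
- spoon: Steel spoon, 216 mm long: round handle of 12 mm diameter, bowl 44 mm wide; frame laid out as the slicer's. Stands in the other pocket, handle out; stays there.
- mill_a: Turned dark wooden pepper mill, 155 mm high, 53 mm diameter at the body, 46 mm at the head (96 to 146 mm up, the head does not turn), 0.24 kg. Origin: centre of its foot, z up. It stands close before the holder between the two handles (about 9 mm from each).
- mill_b: A second, identical mill, origin likewise. It stands in front of mill_a, nearer the robot, some 20 to 40 mm between them.
- tray: Fixed wooden tray on four short feet, 330 mm (its x) by 130 mm (its y); its floor's upper face is 32 mm above the origin, rim top 42 mm, rim 6 mm thick, a small steel handle at each short end (to 54 mm high). Origin: centre of the tray at table level, under its feet.
- jar: White sugar jar, 93 mm diameter, 110 mm high, near the middle of the tray; a free space at each end of the tray. Origin: centre of its foot.
- board: Fixed beech cheese board, 235 mm (its x) by 385 mm (its y), 22 mm thick. Origin: centre of its underside. Cheeses stand along its -x half; the +x half (toward the holder) is free.
- wedge: Cheese wedge on the board, 59 x 85 x 31 mm. Origin: centre of underside.
- brie: Piece of white cheese on the board, 60 x 47 x 37 mm. Origin: centre of underside.
- round: Small round waxed cheese on the board, 68 mm diameter, 40 mm high. Origin: centre of underside.
Mind the look-alikes: they are no part of the job. Leave any blue look-alike of the mill_a alone.

How it is judged (in metres and radians):
On the way, in this order (a step that is already met when the one before it is completed fails the run):
1. both mills stand upright on the tray, let go (x of mill_a in the frame of tray between -0.15 and 0.15 m and y of mill_a in the frame of tray between -0.05 and 0.05 m and z of mill_a in the frame of tray between 0.026 and 0.041 m and angle between each of mill_a, mill_b's own z axis and vertical below 0.1 rad and contact force between each of mill_a, mill_b and the fingers below 0.1 N and x of mill_b in the frame of tray between -0.15 and 0.15 m and y of mill_b in the frame of tray between -0.05 and 0.05 m and z of mill_b in the frame of tray between 0.026 and 0.041 m), for 0.2 s.
2. the slicer is drawn wholly out of the holder (distance between slicer_tip and holder_floor above 0.17 m), for 0.1 s.
At the end, for the whole second after the job is handed in: Mills upright (0.1 rad) and released on the tray floor, centres within 150 x 50 mm of its centre. Slicer at rest flat (0.2 rad), right way up, on the board, both ends within its outline (4 mm grace), touching no cheese. Spoon, jar and cheeses within 30 mm of their starts (all of step 1 and x of slicer_tip in the frame of board between -0.122 and 0.122 m and y of slicer_tip in the frame of board between -0.196 and 0.196 m and z of slicer_tip in the frame of board between 0.015 and 0.042 m and x of slicer_butt in the frame of board between -0.122 and 0.122 m and y of slicer_butt in the frame of board between -0.196 and 0.196 m and z of slicer_butt in the frame of board between 0.015 and 0.042 m and angle between slicer's own z axis and vertical below 0.2 rad and contact force between slicer and wedge below 0.05 N and contact force between slicer and brie below 0.05 N and contact force between slicer and round below 0.05 N and linear speed of slicer below 0.03 m/s and distance of each of spoon, jar, wedge, brie, round from where it was at the start of the episode below 0.03 m).
It fails at once if a mill is tipped over (angle between any of mill_a, mill_b's own z axis and vertical above 0.7 rad).
It fails at once if the spoon, the jar or a cheese is moved by more than 40 mm (distance of any of spoon, jar, wedge, brie, round from where it was at the start of the episode above 0.04 m).
It fails at once if the slicer falls (moves down freely, faster than 1.2 m/s) (linear speed of slicer above 1.2 m/s).
It also fails if it takes over 72 s, if anything falls off the work surface, if the arm or the gripper's body presses on something with over 40 N, if the wrist force passes 120 N, or if a joint passes its speed limit or range.

## Working session

There is one attempt and no reset: what is moved stays moved. The work goes in short steps, Python scripts to look and compute and a shell command to move; the robot and the scene stay as the last step left them, time stands still between calls to the robot, and variables do not carry over. Pictures are saved under pics/ and viewed, at most 10 in all, crops included, and the job is handed in when it is done.

```bash
ls; mkdir -p pics; cat > h.py <<'E'
import numpy as np, cv2
from rig import robot
def snap(name):
    c=robot.camera(name); np.savez('/tmp/'+name+'.npz',**c); return c
def cloud(c):
    h,w=c['range_z'].shape
    K=np.array([[c['fx'],0,c['cx']],[0,c['fy'],c['cy']],[0,0,1]])
    u,v=np.meshgrid(np.arange(w),np.arange(h))
    n=cv2.undistortPoints(np.stack([u,v],-1).reshape(-1,1,2).astype(float),K,np.array(c['D'],float)).reshape(h,w,2)
    z=c['range_z'].astype(float)
    P=np.stack([n[...,0]*z,-n[...,1]*z,-z,np.ones_like(z)],-1)@np.array(c['extrinsics']).T
    P=P[...,:3]; P[z==0]=np.nan
    return P
def save(c,f): cv2.imwrite('pics/'+f,c['color'][...,::-1])
E
python3 - <<'E'
from h import *
for n in('scene','top'):
    c=snap(n); save(c,n+'0.png'); print(n,np.round(c['extrinsics'],3).tolist(),c['fx'],c['D'])
print(robot.get_state())
E
```

```text
pics
scene [[0.731, 0.43, -0.53, -0.075], [-0.682, 0.479, -0.553, -0.718], [0.016, 0.766, 0.643, 0.877], [0.0, 0.0, 0.0, 1.0]] 494.80287749903306 [-0.02532071  0.          0.          0.          0.        ]
top [[-0.001, 0.994, -0.109, 0.393], [-1.0, -0.002, -0.001, -0.072], [-0.001, 0.109, 0.994, 1.37], [0.0, 0.0, 0.0, 1.0]] 481.9493506219231 [0.01847931 0.         0.         0.         0.        ]
{'t': 0.1, 'q': array([ 6.63017875e+01,  6.67176314e+00,  8.26322015e+01,  7.54524977e-04,
        9.07578319e+01, -2.16541005e+00]), 'qvel': array([-0.149759  , -0.06245317, -0.11156235,  0.03692298,  0.1085605 ,
       -0.09038336]), 'joint_efforts': array([ 1.66113670e-03, -7.33662844e+01, -6.33784533e+01, -5.36268169e-05,
        5.25812109e-03, -1.79716142e-05]), 'position': array([0.24767664, 0.62772605, 0.23062838]), 'tcp_rot': array([-1.79938276e+02, -3.08888679e-03,  1.58467206e+02]), 'force': array([ 0.01854614, -0.63040463, -0.25450921]), 'ft_torque': array([-0.01602584,  0.02478874, -0.02407031]), 'finger_force': 0.0, 'finger_gap': 0.08582347328493611}
```

View pics/scene0.png

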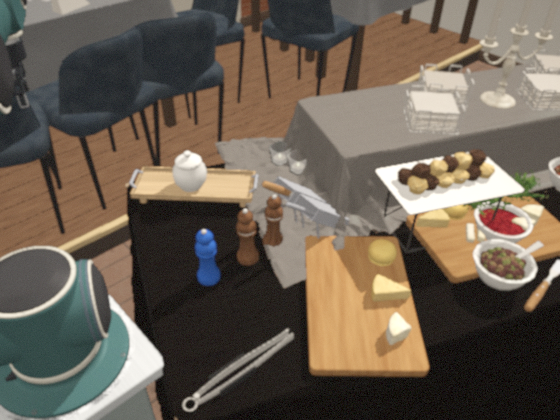

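View pics/top0.png

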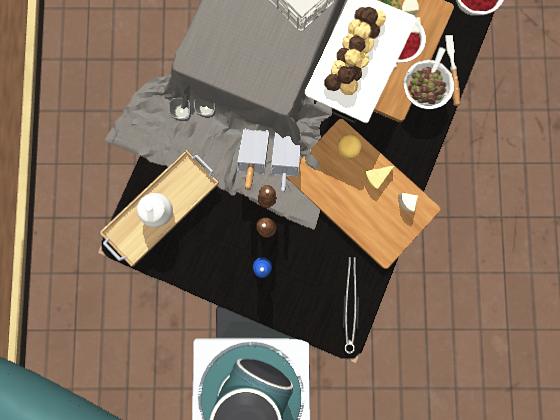

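The scene view shows the slicer's wooden handle at (275,186) in the holder. The brown mills are at (273,220) and (246,240), the blue decoy at (207,258), the tray at (195,183), and the board at (362,300). In the top view, mill_a is at (267,195), mill_b at (266,227), the slicer handle at (250,180), the spoon handle at (284,182), the tray at (160,207) and the board at (370,195).

```bash
cat > meas.py <<'E'
from h import *
def L(n):
    d=np.load('/tmp/'+n+'.npz'); return {k:d[k] for k in d}
t=L('top');s=L('scene');Pt=cloud(t);Ps=cloud(s)
for nm,(u,v) in dict(ma=(267,195),mb=(266,227),blue=(262,267),jar=(155,210),board=(340,200),tray=(185,180),tray2=(125,235),round=(350,147),wedge=(378,178),brie=(408,203),table=(300,260)).items(): print(nm,np.round(Pt[v,u],3))
A=np.concatenate([Pt.reshape(-1,3),Ps.reshape(-1,3)]); C=np.concatenate([t['color'].reshape(-1,3),s['color'].reshape(-1,3)]).astype(int)
ok=np.isfinite(A[:,0]);A=A[ok];C=C[ok]
# mills: circle fit of points in body/head height
from scipy.optimize import least_squares
for nm,(u,v) in dict(ma=(267,195),mb=(266,227),blue=(262,267)).items():
    p=Pt[v,u]
    for lo,hi,r in((.1,.144,.023),(.01,.06,.0265)):
        m=(np.hypot(*(A[:,:2]-p[:2]).T)<.045)&(A[:,2]>lo)&(A[:,2]<hi)
        q=A[m]
        f=least_squares(lambda c:np.hypot(q[:,0]-c[0],q[:,1]-c[1])-r,p[:2],loss='soft_l1',f_scale=.002)
        print(nm,r,len(q),np.round(f.x,4),q[:,2].max().round(3), 'zmax',A[np.hypot(*(A[:,:2]-p[:2]).T)<.02][:,2].max().round(3))
# planar rectangles
def rect(lo,hi,cen,rad,nm):
    m=(A[:,2]>lo)&(A[:,2]<hi)&(np.hypot(*(A[:,:2]-cen).T)<rad)
    print(nm,m.sum(),cv2.minAreaRect(A[m][:,:2].astype(np.float32)))
rect(.018,.026,Pt[200,340][:2],.3,'board')
b=(Pt[180,185][:2]+Pt[235,125][:2])/2
rect(.026,.044,b,.2,'tray')
E
python3 meas.py
```

```text
ma [ 0.534 -0.047  0.149]
mb [ 0.452 -0.044  0.147]
blue [ 0.352 -0.035  0.157]
jar [0.498 0.244 0.124]
board [ 0.534 -0.249  0.025]
tray [0.589 0.185 0.037]
tray2 [0.436 0.348 0.034]
round [ 0.678 -0.275  0.058]
wedge [ 0.591 -0.351  0.055]
brie [ 0.521 -0.429  0.062]
table [ 0.366 -0.137 -0.001]
ma 0.023 457 [ 0.5471 -0.0412] 0.144 zmax 0.161
ma 0.0265 817 [ 0.5459 -0.046 ] 0.06 zmax 0.161
mb 0.023 483 [ 0.4607 -0.0363] 0.144 zmax 0.158
mb 0.0265 395 [ 0.462 -0.037] 0.06 zmax 0.158
blue 0.023 512 [ 0.3495 -0.0279] 0.144 zmax 0.16
blue 0.0265 401 [ 0.3511 -0.0239] 0.06 zmax 0.16
board 21924 ((0.5555517673492432, -0.2250593900680542), (0.5257908701896667, 0.5971539616584778), 48.431129455566406)
tray 7491 ((0.5129101276397705, 0.25539955496788025), (0.14018937945365906, 0.33426231145858765), 44.91280746459961)
```

```bash
cat >> meas.py <<'E'
print('-----')
def comp(P,seed,lo,hi):
    m=((P[...,2]>lo)&(P[...,2]<hi)).astype(np.uint8)
    m=cv2.morphologyEx(m,cv2.MORPH_OPEN,np.ones((3,3),np.uint8))
    n,l=cv2.connectedComponents(m); return l==l[seed[1],seed[0]]
for nm,P,seed in(('top',Pt,(340,200)),('scene',Ps,(330,310))):
    m=comp(P,seed,.012,.03); print('board',nm,m.sum(),np.nanmedian(P[m][:,2]),cv2.minAreaRect(P[m][:,:2].astype(np.float32)))
for nm,P,seed in(('top',Pt,(185,180)),('scene',Ps,(230,185))):
    m=comp(P,seed,.02,.05); print('tray',nm,m.sum(),np.nanmedian(P[m][:,2]),cv2.minAreaRect(P[m][:,:2].astype(np.float32)))
for nm,P in(('top',Pt),('scene',Ps)):
    col=(t if nm=='top' else s)['color'].astype(int)
    for k,p in(('ma',(.547,-.042)),('mb',(.462,-.037)),('jar',(.505,.26))):
        for lo,hi,r in ((.1,.144,.023),(.01,.06,.0265)) if k!='jar' else ((.04,.09,.0465),):
            m=(np.hypot(P[...,0]-p[0],P[...,1]-p[1])<(.036 if k!='jar' else .065))&(P[...,2]>lo)&(P[...,2]<hi)
            q=P[m]
            if len(q)<20: continue
            f=least_squares(lambda c:np.hypot(q[:,0]-c[0],q[:,1]-c[1])-r,p,loss='soft_l1',f_scale=.002)
            print(k,nm,r,len(q),np.round(f.x,4),'rms',np.std(f.fun).round(4))
    # slicer handle: orange pixels; region near
    H=cv2.cvtColor((t if nm=='top' else s)['color'],cv2.COLOR_RGB2HSV)
    box=(slice(165,192),slice(240,262)) if nm=='top' else (slice(170,200),slice(258,305))
    hh=H[box];pp=P[box]
    m=(hh[...,0]>7)&(hh[...,0]<24)&(hh[...,1]>120)&(hh[...,2]>90)&(pp[...,2]>.06)
    q=pp[m]; q=q[np.isfinite(q[:,0])]
    if len(q)>5:
        c=np.median(q,0);U,S,V=np.linalg.svd(q-q.mean(0));
        d=V[0]*(1 if V[0][2]<0 else -1)
        print('handle',nm,len(q),q.mean(0).round(4),d.round(3),'ext',((q-q.mean(0))@d).min().round(3),((q-q.mean(0))@d).max().round(3), q.min(0).round(3),q.max(0).round(3))
    g=P[(P[...,2]>.04)&(P[...,2]<.16)&(P[...,0]>.55)&(P[...,0]<.75)&(P[...,1]>-.17)&(P[...,1]<.08)]
    print('hold',nm,len(g),g.min(0).round(3),g.max(0).round(3))
c=cv2.resize(t['color'][110:240,200:330],None,fx=5,fy=4.5,interpolation=cv2.INTER_CUBIC); d=cv2.resize(s['color'][150:280,220:370],None,fx=4,fy=4,interpolation=cv2.INTER_CUBIC)
cv2.imwrite('pics/crop.png',c[...,::-1]); cv2.imwrite('pics/crop2.png',d[...,::-1])
E
python3 meas.py | sed -n '/-----/,$p'
```

```text
-----
board top 9892 0.02334882440277619 ((0.5615637898445129, -0.30191123485565186), (0.40949949622154236, 0.24825377762317657), 47.47420883178711)
board scene 13393 0.022625724077486198 ((0.5819129943847656, -0.2786787152290344), (0.47559064626693726, 0.24713043868541718), 46.90176010131836)
tray top 4658 0.03379712455789341 ((0.5155476331710815, 0.25485721230506897), (0.1369556039571762, 0.3303692638874054), 44.85939407348633)
tray scene 3159 0.03358215940214915 ((0.514069139957428, 0.25287461280822754), (0.14049144089221954, 0.3293972909450531), 44.4191780090332)
ma top 0.023 160 [ 0.5493 -0.0453] rms 0.0054
ma top 0.0265 211 [ 0.5487 -0.0428] rms 0.0035
mb top 0.023 161 [ 0.4597 -0.0378] rms 0.0041
mb top 0.0265 58 [ 0.4608 -0.0395] rms 0.0018
jar top 0.0465 171 [0.5041 0.2586] rms 0.0073
handle top 133 [ 0.5801 -0.0017  0.1408] [ 0.82  -0.034 -0.571] ext -0.036 0.049 [ 0.545 -0.031  0.109] [0.618 0.01  0.162]
hold top 3090 [ 0.55  -0.154  0.04 ] [0.75  0.034 0.16 ]
ma scene 0.023 296 [ 0.5459 -0.0396] rms 0.004
ma scene 0.0265 415 [ 0.5478 -0.0397] rms 0.0045
mb scene 0.023 322 [ 0.461  -0.0359] rms 0.0043
mb scene 0.0265 335 [ 0.4621 -0.0362] rms 0.0039
jar scene 0.0465 414 [0.5037 0.26  ] rms 0.0043
handle scene 96 [ 0.5857 -0.0112  0.1277] [ 0.822  0.161 -0.546] ext -0.06 0.052 [ 0.531 -0.054  0.095] [ 0.626 -0.001  0.156]
hold scene 3072 [ 0.55  -0.156  0.04 ] [0.75  0.037 0.16 ]
```

View pics/crop.png

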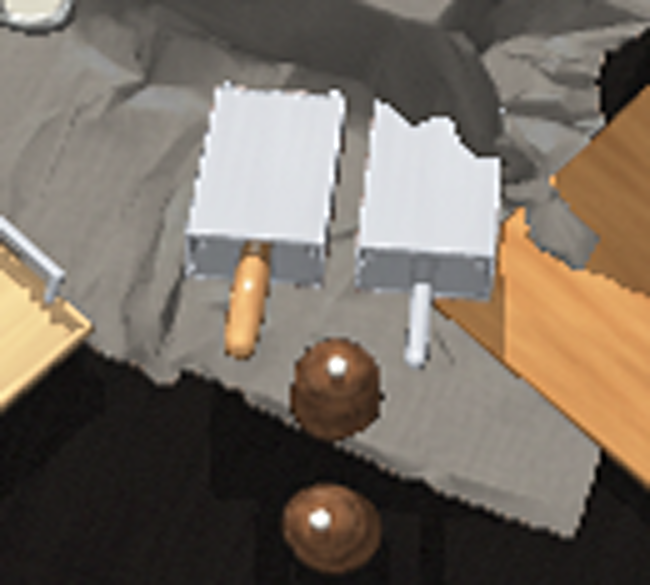

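View pics/crop2.png

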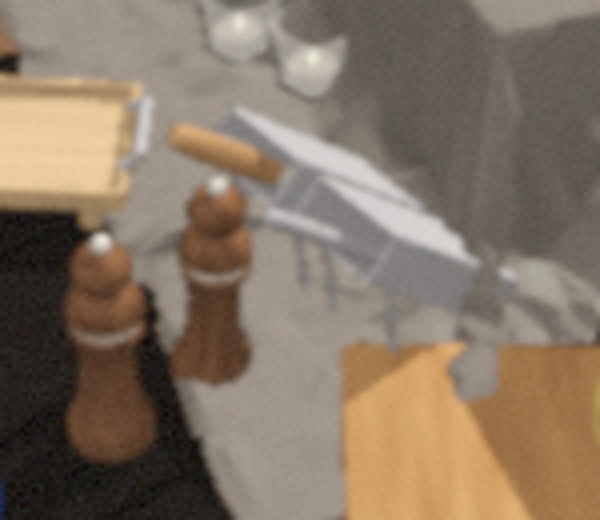

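The crops show the slicer handle running from (262,245) to (240,350) and the spoon handle from (420,285) to (415,360). mill_a is centred between them at (335,388), with free room around mill_b. I'll fetch mill_b first, closing across its head.

```bash
python3 -m jog '[{"dp":[0.107,-0.333,0.03],"angular":[0,0,0],"hand":1},{"dp":[0.107,-0.333,0.03],"angular":[0,0,0],"hand":1},{"dp":[0.107,-0.333,0.03],"angular":[0,0,0],"hand":1},{"dp":[0.107,-0.333,0.03],"angular":[0,0,0],"hand":1},{"dp":[0.107,-0.333,0.03],"angular":[0,0,0],"hand":1},{"dp":[0.107,-0.333,0.03],"angular":[0,0,0],"hand":1},{"dp":[0.107,-0.333,0.03],"angular":[0,0,0],"hand":1},{"dp":[0.107,-0.333,0.03],"angular":[0,0,0],"hand":1},{"dp":[0.107,-0.333,0.03],"angular":[0,0,0],"hand":1},{"dp":[0.107,-0.333,0.03],"angular":[0,0,0],"hand":1}]' 40
```

```text
t: 0.93
position: [0.3556, 0.292, 0.262]
tcp_rot: [180.0, 0.1, 158.3]
force: [-0.7, 0.3, 0.4]
finger_gap: 0.086
finger_force: 0.0
```

```bash
python3 -m jog '[{"dp":[0.106,-0.332,0],"angular":[0,0,0],"hand":1},{"dp":[0.106,-0.332,0],"angular":[0,0,0],"hand":1},{"dp":[0.106,-0.332,0],"angular":[0,0,0],"hand":1},{"dp":[0.106,-0.332,0],"angular":[0,0,0],"hand":1},{"dp":[0.106,-0.332,0],"angular":[0,0,0],"hand":1},{"dp":[0.106,-0.332,0],"angular":[0,0,0],"hand":1},{"dp":[0.106,-0.332,0],"angular":[0,0,0],"hand":1},{"dp":[0.106,-0.332,0],"angular":[0,0,0],"hand":1},{"dp":[0.106,-0.332,0],"angular":[0,0,0],"hand":1},{"dp":[0.106,-0.332,0],"angular":[0,0,0],"hand":1}]'; cat >> meas.py <<'E'
print('=====')
m=comp(Pt,(340,200),.012,.03); q=Pt[m][:,:2]
a=np.deg2rad(47.3); ex=np.array([np.cos(a),np.sin(a)]); ey=np.array([-np.sin(a),np.cos(a)])
for e in(ex,ey): print('board ext',np.percentile(q@e,[0,.5,2,98,99.5,100]).round(4))
# plane of pocket tops, top view
for nm,sl in(('L',(slice(132,152),slice(243,266))),('R',(slice(142,156),slice(276,297)))):
    g=Pt[sl].reshape(-1,3); U,S,V=np.linalg.svd(g-g.mean(0)); n=V[2]*np.sign(V[2][2]); print(nm,g.mean(0).round(4),n.round(3),np.rad2deg(np.arctan2(n[1],n[0])).round(1))
E
python3 meas.py | sed -n '/=====/,$p'
```

```text
t: 1.77
position: [0.4614, -0.0396, 0.2605]
tcp_rot: [-180.0, -0.1, 158.3]
force: [0.8, -0.4, 0.2]
finger_gap: 0.0855
finger_force: 0.0
=====
board ext [-0.0455 -0.0418 -0.0368  0.3315  0.3427  0.3637]
board ext [-0.7413 -0.738  -0.7337 -0.5071 -0.5034 -0.4928]Traceback (most recent call last):
  File "meas.py", line 62, in <module>
    g=Pt[sl].reshape(-1,3); U,S,V=np.linalg.svd(g-g.mean(0)); n=V[2]*np.sign(V[2][2]); print(nm,g.mean(0).round(4),n.round(3),np.rad2deg(np.arctan2(n[1],n[0])).round(1))
                                  ~~~~~~~~~~~~~^^^^^^^^^^^^^
    u, s, vh = gufunc(a, signature=signature)
               ~~~~~~^^^^^^^^^^^^^^^^^^^^^^^^
    raise LinAlgError("SVD did not converge")
numpy.linalg.LinAlgError: SVD did not converge
```

```bash
python3 -m jog '[{"dp":[0,0.002,-0.04],"angular":[0,0,0],"hand":1},{"dp":[0,0.002,-0.075],"angular":[0,0,0],"hand":1},{"dp":[0,0.002,-0.11],"angular":[0,0,0],"hand":1},{"dp":[0,0.002,-0.14],"angular":[0,0,0],"hand":1},{"dp":[0,0.002,-0.153],"angular":[0,0,0],"hand":1},{"dp":[0,0.002,-0.153],"angular":[0,0,0],"hand":1},{"dp":[0,0.002,-0.153],"angular":[0,0,0],"hand":0},{"dp":[0,0.002,-0.153],"angular":[0,0,0],"hand":-0.5},{"dp":[0,0.002,-0.153],"angular":[0,0,0],"hand":-1},{"dp":[0,0.002,-0.153],"angular":[0,0,0],"hand":-1}]' 40
python3 -m jog '[{"dp":[0,0,0],"angular":[0,0,0],"hand":-1},{"dp":[0,0,0],"angular":[0,0,0],"hand":-1},{"dp":[0,0,0],"angular":[0,0,0],"hand":-1},{"dp":[0,0,0],"angular":[0,0,0],"hand":-1},{"dp":[0,0,0],"angular":[0,0,0],"hand":-1}]' 40
```

```text
t: 2.6
position: [0.4616, -0.0352, 0.1102]
tcp_rot: [180.0, 0.2, 158.5]
force: [-0.4, -1.7, 16.5]
finger_gap: 0.0403
finger_force: 38.6
t: 3.02
position: [0.4618, -0.0353, 0.1104]
tcp_rot: [180.0, 0.2, 158.5]
force: [0.0, -0.8, 8.8]
finger_gap: 0.0404
finger_force: 39.0
```

Gap 40 mm and an upward force indicate a grip above the head's widest part. I'll reopen and grip 11 mm lower.

```bash
python3 -m jog '[{"dp":[0,0,0],"angular":[0,0,0],"hand":0.3},{"dp":[0,0,0],"angular":[0,0,0],"hand":0.6},{"dp":[0,0,0],"angular":[0,0,0],"hand":0.6},{"dp":[0,0,-0.006],"angular":[0,0,0],"hand":0.6},{"dp":[0,0,-0.011],"angular":[0,0,0],"hand":0.6},{"dp":[0,0,-0.011],"angular":[0,0,0],"hand":0.6},{"dp":[0,0,-0.011],"angular":[0,0,0],"hand":0},{"dp":[0,0,-0.011],"angular":[0,0,0],"hand":-1},{"dp":[0,0,-0.011],"angular":[0,0,0],"hand":-1},{"dp":[0,0,-0.011],"angular":[0,0,0],"hand":-1}]' 40
python3 -m jog '[{"dp":[0,0,0],"angular":[0,0,0],"hand":-1},{"dp":[0,0,0],"angular":[0,0,0],"hand":-1},{"dp":[0,0,0],"angular":[0,0,0],"hand":-1}]' 40
```

```text
t: 3.85
position: [0.4609, -0.0352, 0.0976]
tcp_rot: [-180.0, 0.0, 158.5]
force: [0.2, -1.7, 2.5]
finger_gap: 0.0435
finger_force: 40.8
t: 4.1
position: [0.4609, -0.0352, 0.0976]
tcp_rot: [180.0, 0.0, 158.5]
force: [-0.7, -1.8, 5.3]
finger_gap: 0.0433
finger_force: 40.9
```

```bash
python3 -m jog '[{"dp":[0,0,0.006],"angular":[0,0,0],"hand":-1},{"dp":[0,0,0.018],"angular":[0,0,0],"hand":-1},{"dp":[0,0,0.036],"angular":[0,0,0],"hand":-1},{"dp":[0,0,0.058],"angular":[0,0,0],"hand":-1},{"dp":[0,0,0.082],"angular":[0,0,0],"hand":-1},{"dp":[0,0,0.108],"angular":[0,0,0],"hand":-1},{"dp":[0,0,0.132],"angular":[0,0,0],"hand":-1},{"dp":[0,0,0.15],"angular":[0,0,0],"hand":-1},{"dp":[0,0,0.16],"angular":[0,0,0],"hand":-1},{"dp":[0,0,0.165],"angular":[0,0,0],"hand":-1}]' 40
python3 -m jog '[{"dp":[0,0.006,0],"angular":[0,0,0],"hand":-1},{"dp":[-0.001,0.018,0],"angular":[0,0,0],"hand":-1},{"dp":[-0.002,0.036,0],"angular":[0,0,0],"hand":-1},{"dp":[-0.003,0.058,0],"angular":[0,0,0],"hand":-1},{"dp":[-0.005,0.082,0],"angular":[0,0,0],"hand":-1},{"dp":[-0.006,0.107,0],"angular":[0,0,0],"hand":-1},{"dp":[-0.008,0.132,0],"angular":[0,0,0],"hand":-1},{"dp":[-0.009,0.157,0],"angular":[0,0,0],"hand":-1},{"dp":[-0.01,0.182,0],"angular":[0,0,0],"hand":-1},{"dp":[-0.012,0.207,0],"angular":[0,0,0],"hand":-1}]' 40
python3 -m jog '[{"dp":[-0.002,0.025,0],"angular":[0,0,0],"hand":-1},{"dp":[-0.003,0.05,0],"angular":[0,0,0],"hand":-1},{"dp":[-0.005,0.075,0],"angular":[0,0,0],"hand":-1},{"dp":[-0.006,0.1,0],"angular":[0,0,0],"hand":-1},{"dp":[-0.008,0.122,0],"angular":[0,0,0],"hand":-1},{"dp":[-0.009,0.14,0],"angular":[0,0,0],"hand":-1},{"dp":[-0.009,0.152,0],"angular":[0,0,0],"hand":-1},{"dp":[-0.009,0.158,0],"angular":[0,0,0],"hand":-1},{"dp":[-0.009,0.158,0],"angular":[0,0,0],"hand":-1},{"dp":[-0.009,0.158,0],"angular":[0,0,0],"hand":-1}]' 40
python3 - <<'E'
from h import *
c=snap('scene'); save(c,'s1.png'); P=cloud(c)
E
```

```text
t: 4.93
position: [0.4609, -0.0351, 0.2642]
tcp_rot: [180.0, 0.1, 158.5]
force: [-0.3, 0.0, -2.0]
finger_gap: 0.0433
finger_force: 41.3
t: 5.77
position: [0.448, 0.1734, 0.2608]
tcp_rot: [-179.9, -0.1, 158.5]
force: [-0.7, -0.3, -2.6]
finger_gap: 0.0428
finger_force: 41.3
t: 6.6
position: [0.4397, 0.3295, 0.2618]
tcp_rot: [-180.0, -0.0, 158.5]
force: [0.4, -0.4, -2.4]
finger_gap: 0.0432
finger_force: 41.3
```

View pics/s1.png

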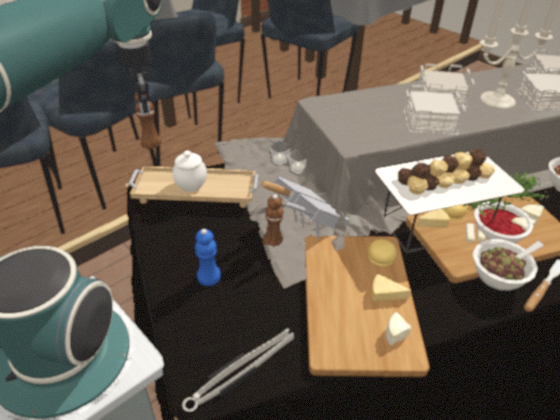

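mill_b hangs upright in the gripper at (148,125), over the tray's free left end. I'll lower it.

```bash
python3 -m jog '[{"dp":[0,0,-0.01],"angular":[0,0,0],"hand":-1},{"dp":[0,0,-0.03],"angular":[0,0,0],"hand":-1},{"dp":[0,0,-0.055],"angular":[0,0,0],"hand":-1},{"dp":[0,0,-0.08],"angular":[0,0,0],"hand":-1},{"dp":[0,0,-0.1],"angular":[0,0,0],"hand":-1},{"dp":[0,0,-0.113],"angular":[0,0,0],"hand":-1},{"dp":[0,0,-0.12],"angular":[0,0,0],"hand":-1},{"dp":[0,0,-0.124],"angular":[0,0,0],"hand":-1},{"dp":[0,0,-0.127],"angular":[0,0,0],"hand":-1},{"dp":[0,0,-0.129],"angular":[0,0,0],"hand":-1}]' 40
python3 -m jog '[{"dp":[0,0,-0.001],"angular":[0,0,0],"hand":-1},{"dp":[0,0,-0.002],"angular":[0,0,0],"hand":-1},{"dp":[0,0,-0.002],"angular":[0,0,0],"hand":-1}]' 40
```

```text
t: 7.48
position: [0.4401, 0.33, 0.134]
tcp_rot: [179.9, 0.0, 158.5]
force: [0.0, -0.3, -1.7]
finger_gap: 0.0431
finger_force: 41.3
t: 7.73
position: [0.4399, 0.33, 0.1317]
tcp_rot: [180.0, 0.0, 158.5]
force: [-0.4, 0.9, -3.0]
finger_gap: 0.0432
finger_force: 41.3
```

```bash
python3 -m jog '[{"dp":[0,0,-0.001],"angular":[0,0,0],"hand":-1},{"dp":[0,0,-0.0015],"angular":[0,0,0],"hand":-1},{"dp":[0,0,-0.002],"angular":[0,0,0],"hand":-1},{"dp":[0,0,-0.002],"angular":[0,0,0],"hand":-1}]' 40
```

```text
t: 8.07
position: [0.4399, 0.33, 0.1297]
tcp_rot: [180.0, 0.0, 158.5]
force: [0.6, -0.6, 1.4]
finger_gap: 0.0429
finger_force: 41.6
```

```bash
python3 -m jog '[{"dp":[0,0,0],"angular":[0,0,0],"hand":0},{"dp":[0,0,0],"angular":[0,0,0],"hand":0.5},{"dp":[0,0,0],"angular":[0,0,0],"hand":0.8},{"dp":[0,0,0],"angular":[0,0,0],"hand":0.8},{"dp":[0,0,0.01],"angular":[0,0,0],"hand":0.8},{"dp":[0,0,0.04],"angular":[0,0,0],"hand":0.8},{"dp":[0,0,0.08],"angular":[0,0,0],"hand":0.8},{"dp":[0,0,0.12],"angular":[0,0,0],"hand":0.8},{"dp":[0,0,0.15],"angular":[0,0,0],"hand":0.8},{"dp":[0,0,0.15],"angular":[0,0,0],"hand":0.8}]' 40
cat > m2.py <<'E'
from h import *
from scipy.optimize import least_squares
s=snap('scene');t=snap('top'); save(t,'t2.png'); save(s,'s2.png')
for nm,c in(('top',t),('scene',s)):
    P=cloud(c); H=cv2.cvtColor(c['color'],cv2.COLOR_RGB2HSV)
    for k,p in(('ma',(.548,-.042)),('mb',(.44,.33))):
        z0=0 if k=='ma' else .033
        for lo,hi,r in((.1,.144,.023),(.01,.06,.0265)):
            q=P[(np.hypot(P[...,0]-p[0],P[...,1]-p[1])<.034)&(P[...,2]>lo+z0)&(P[...,2]<hi+z0)]
            if len(q)<20: continue
            f=least_squares(lambda x:np.hypot(q[:,0]-x[0],q[:,1]-x[1])-r,p,loss='soft_l1',f_scale=.002); print(k,nm,r,len(q),f.x.round(4))
    # pocket top faces: grey points on the sloped region
    for y,lab in((.003,'L'),(-.087,'R')):
        g=P[(abs(P[...,1]-y)<.03)&(P[...,0]>.62)&(P[...,0]<.70)&(P[...,2]>.06)&(P[...,2]<.13)]
        for _ in range(4):
            A=np.c_[g[:,:2],np.ones(len(g))]; w=np.linalg.lstsq(A,g[:,2],rcond=None)[0]; r=g[:,2]-A@w; g=g[abs(r)<.008]
        n=np.r_[-w[:2],1];n/=np.linalg.norm(n); print(nm,lab,len(g),n.round(3),'yaw',np.rad2deg(np.arctan2(n[1],n[0])).round(1),'z@.65',(w@[.65,y,1]).round(4))
    m=(H[...,0]>8)&(H[...,0]<22)&(H[...,1]>110)&(H[...,2]>110)&(P[...,2]>.105)&(P[...,2]<.175)&(P[...,0]>.52)&(P[...,0]<.62)&(abs(P[...,1]-0)<.03)
    q=P[m]; d=q-q.mean(0);V=np.linalg.svd(d)[2][0]; V*=-np.sign(V[2]); l=d@V
    print('handle',nm,len(q),q.mean(0).round(4),V.round(3),'yaw',np.rad2deg(np.arctan2(V[1],V[0])).round(1),l.min().round(3),l.max().round(3))
    for x in np.arange(.54,.615,.0125):
        k=q[abs(q[:,0]-x)<.00625]
        if len(k): print('  x',x.round(4),len(k),'y',k[:,1].min().round(4),np.median(k[:,1]).round(4),k[:,1].max().round(4),'zmax',np.percentile(k[:,2],[50,90]).round(4))
E
python3 m2.py
```

```text
t: 8.9
position: [0.4407, 0.3306, 0.2875]
tcp_rot: [179.6, 0.3, 158.5]
force: [0.8, 0.0, 0.4]
finger_gap: 0.0769
finger_force: 0.0
ma top 0.023 161 [ 0.5477 -0.045 ]
ma top 0.0265 184 [ 0.5485 -0.0428]
mb top 0.023 195 [0.4353 0.3305]
mb top 0.0265 174 [0.4383 0.3295]
top L 385 [ 0.622 -0.057  0.781] yaw -5.2 z@.65 0.1049
top R 413 [ 0.63  -0.035  0.776] yaw -3.2 z@.65 0.0995
handle top 145 [ 0.5796 -0.0008  0.1411] [ 0.82  -0.059 -0.57 ] yaw -4.1 -0.037 0.046
  x 0.54 4 y -0.0276 -0.0251 -0.025 zmax [0.1108 0.1136]
  x 0.5525 21 y -0.0041 0.0032 0.009 zmax [0.1605 0.1635]
  x 0.565 29 y -0.0061 0.0013 0.0093 zmax [0.1549 0.1584]
  x 0.5775 30 y -0.0079 -0.0006 0.0097 zmax [0.146  0.1503]
  x 0.59 26 y -0.0096 -0.0013 0.0082 zmax [0.1362 0.1415]
  x 0.6025 26 y -0.0099 -0.002 0.0061 zmax [0.1242 0.1307]
ma scene 0.023 291 [ 0.5464 -0.0406]
ma scene 0.0265 387 [ 0.5477 -0.0393]
mb scene 0.023 257 [0.4398 0.3304]
mb scene 0.0265 246 [0.4407 0.3301]
scene L 99 [0.492 0.068 0.868] yaw 7.9 z@.65 0.0953
scene R 96 [0.345 0.377 0.859] yaw 47.6 z@.65 0.0938
handle scene 126 [ 0.5805 -0.0066  0.1346] [ 0.776 -0.1   -0.622] yaw -7.3 -0.04 0.048
  x 0.5525 23 y -0.0076 -0.0027 0.0038 zmax [0.1569 0.1593]
  x 0.565 23 y -0.0102 -0.0055 -0.0017 zmax [0.1475 0.1528]
  x 0.5775 24 y -0.0097 -0.0068 -0.0019 zmax [0.1372 0.1434]
  x 0.59 25 y -0.0107 -0.0077 -0.0017 zmax [0.1267 0.1332]
  x 0.6025 19 y -0.0124 -0.0093 -0.007 zmax [0.1186 0.1237]
```

mill_b stands on the tray at (0.440, 0.330), released. The holder's yaw is about -4.5° and mill_a is at (0.5475, -0.042). I'll grasp it along the holder's x with the hand only partly open.

```bash
python3 -m jog '[{"dp":[0.01,-0.03,0],"angular":[0,0,-0.12],"hand":0.36},{"dp":[0.02,-0.065,0],"angular":[0,0,-0.24],"hand":0.36},{"dp":[0.03,-0.1,0],"angular":[0,0,-0.36],"hand":0.36},{"dp":[0.04,-0.135,0],"angular":[0,0,-0.48],"hand":0.36},{"dp":[0.05,-0.17,0],"angular":[0,0,-0.6],"hand":0.36},{"dp":[0.06,-0.205,0],"angular":[0,0,-0.72],"hand":0.36},{"dp":[0.07,-0.24,0],"angular":[0,0,-0.84],"hand":0.36},{"dp":[0.08,-0.275,0],"angular":[0,0,-0.96],"hand":0.36},{"dp":[0.09,-0.31,0],"angular":[0,0,-1.08],"hand":0.36},{"dp":[0.1,-0.345,0],"angular":[0,0,-1.2],"hand":0.36}]' 40
python3 -m jog '[{"dp":[0.006,-0.027,0],"angular":[0,0,-0.074],"hand":0.36},{"dp":[0.006,-0.027,0],"angular":[0,0,-0.074],"hand":0.36},{"dp":[0.006,-0.027,0],"angular":[0,0,-0.074],"hand":0.36},{"dp":[0.006,-0.027,0],"angular":[0,0,-0.074],"hand":0.36}]' 40
```

```text
t: 9.83
position: [0.5395, -0.0169, 0.2782]
tcp_rot: [-179.9, -0.0, 89.4]
force: [0.6, 0.6, 0.1]
finger_gap: 0.0581
finger_force: 0.0
t: 10.17
position: [0.5454, -0.0418, 0.2785]
tcp_rot: [-179.9, -0.0, 85.5]
force: [0.0, 0.5, 0.3]
finger_gap: 0.0585
finger_force: 0.0
```

```bash
python3 -m jog '[{"dp":[0.001,0,-0.03],"angular":[0,0,0],"hand":0.36},{"dp":[0.001,0,-0.06],"angular":[0,0,0],"hand":0.36},{"dp":[0.001,0,-0.09],"angular":[0,0,0],"hand":0.36},{"dp":[0.001,0,-0.11],"angular":[0,0,0],"hand":0.36},{"dp":[0.001,0,-0.12],"angular":[0,0,0],"hand":0.36},{"dp":[0.001,0,-0.13],"angular":[0,0,0],"hand":0.36},{"dp":[0.001,0,-0.14],"angular":[0,0,0],"hand":0.36},{"dp":[0.001,0,-0.15],"angular":[0,0,0],"hand":0.36}]' 40
python3 -m jog '[{"dp":[0,0,-0.008],"angular":[0,0,0],"hand":0.36},{"dp":[0,0,-0.016],"angular":[0,0,0],"hand":0.36},{"dp":[0,0,-0.022],"angular":[0,0,0],"hand":0.36},{"dp":[0,0,-0.025],"angular":[0,0,0],"hand":0.36},{"dp":[0,0,-0.025],"angular":[0,0,0],"hand":0.36}]' 40
```

```text
t: 10.83
position: [0.5472, -0.0418, 0.1296]
tcp_rot: [179.9, 0.0, 85.5]
force: [0.9, -0.3, -0.6]
finger_gap: 0.0584
finger_force: 0.0
t: 11.25
position: [0.5466, -0.0421, 0.1037]
tcp_rot: [-180.0, -0.0, 85.5]
force: [-0.1, -0.0, -0.7]
finger_gap: 0.0581
finger_force: 0.0
```

No contact. I'll close the hand gradually.

```bash
python3 -m jog '[{"dp":[0,0,0],"angular":[0,0,0],"hand":0.2},{"dp":[0,0,0],"angular":[0,0,0],"hand":0.1},{"dp":[0,0,0],"angular":[0,0,0],"hand":0},{"dp":[0,0,0],"angular":[0,0,0],"hand":-1},{"dp":[0,0,0],"angular":[0,0,0],"hand":-1},{"dp":[0,0,0],"angular":[0,0,0],"hand":-1},{"dp":[0,0,0],"angular":[0,0,0],"hand":-1}]' 45
```

```text
t: 11.83
position: [0.5472, -0.0422, 0.1053]
tcp_rot: [179.9, 0.0, 85.5]
force: [-0.7, -0.2, 5.7]
finger_gap: 0.0416
finger_force: 44.8
```

```bash
python3 -m jog '[{"dp":[0,0,0.004],"angular":[0,0,0],"hand":-1},{"dp":[0,0,0.012],"angular":[0,0,0],"hand":-1},{"dp":[0,0,0.026],"angular":[0,0,0],"hand":-1},{"dp":[0,0,0.046],"angular":[0,0,0],"hand":-1},{"dp":[0,0,0.07],"angular":[0,0,0],"hand":-1},{"dp":[0,0,0.096],"angular":[0,0,0],"hand":-1},{"dp":[0,0,0.122],"angular":[0,0,0],"hand":-1},{"dp":[0,0,0.148],"angular":[0,0,0],"hand":-1},{"dp":[0,0,0.172],"angular":[0,0,0],"hand":-1},{"dp":[0,0,0.19],"angular":[0,0,0],"hand":-1}]' 45
python3 -m jog '[{"dp":[0,0,0.008],"angular":[0,0,0],"hand":-1},{"dp":[0,0.006,0.012],"angular":[0,0,0.04],"hand":-1},{"dp":[0.003,0.018,0.012],"angular":[0,0,0.12],"hand":-1},{"dp":[0.006,0.036,0.012],"angular":[0,0,0.2],"hand":-1},{"dp":[0.01,0.06,0.012],"angular":[0,0,0.3],"hand":-1},{"dp":[0.014,0.085,0.012],"angular":[0,0,0.4],"hand":-1},{"dp":[0.018,0.11,0.012],"angular":[0,0,0.5],"hand":-1},{"dp":[0.022,0.135,0.012],"angular":[0,0,0.6],"hand":-1},{"dp":[0.026,0.16,0.012],"angular":[0,0,0.7],"hand":-1},{"dp":[0.03,0.182,0.012],"angular":[0,0,0.78],"hand":-1}]' 45
python3 -m jog '[{"dp":[0.003,0.02,0],"angular":[0,0,0.04],"hand":-1},{"dp":[0.007,0.034,0],"angular":[0,0,0.06],"hand":-1},{"dp":[0.008,0.043,0],"angular":[0,0,0.08],"hand":-1},{"dp":[0.008,0.043,0],"angular":[0,0,0.08],"hand":-1},{"dp":[0.008,0.043,0],"angular":[0,0,0.08],"hand":-1}]' 45
```

```text
t: 12.67
position: [0.5467, -0.0421, 0.2981]
tcp_rot: [179.8, 0.0, 85.5]
force: [-0.1, -0.8, -3.4]
finger_gap: 0.0411
finger_force: 45.2
t: 13.5
position: [0.5765, 0.1414, 0.3063]
tcp_rot: [-180.0, -0.0, 130.5]
force: [0.9, 0.1, -1.8]
finger_gap: 0.0414
finger_force: 45.2
t: 13.92
position: [0.5847, 0.1826, 0.3062]
tcp_rot: [-180.0, 0.0, 134.7]
force: [-0.2, 0.0, -3.1]
finger_gap: 0.0408
finger_force: 45.2
```

```bash
python3 -m jog '[{"dp":[0,0,-0.01],"angular":[0,0,0],"hand":-1},{"dp":[0,0,-0.03],"angular":[0,0,0],"hand":-1},{"dp":[0,0,-0.055],"angular":[0,0,0],"hand":-1},{"dp":[0,0,-0.085],"angular":[0,0,0],"hand":-1},{"dp":[0,0,-0.11],"angular":[0,0,0],"hand":-1},{"dp":[0,0,-0.135],"angular":[0,0,0],"hand":-1},{"dp":[0,0,-0.15],"angular":[0,0,0],"hand":-1},{"dp":[0,0,-0.157],"angular":[0,0,0],"hand":-1},{"dp":[0,0,-0.161],"angular":[0,0,0],"hand":-1},{"dp":[0,0,-0.163],"angular":[0,0,0],"hand":-1}]' 45
python3 -m jog '[{"dp":[0,0,-0.001],"angular":[0,0,0],"hand":-1},{"dp":[0,0,-0.002],"angular":[0,0,0],"hand":-1},{"dp":[0,0,-0.003],"angular":[0,0,0],"hand":-1},{"dp":[0,0,-0.003],"angular":[0,0,0],"hand":-1}]' 45
```

```text
t: 14.75
position: [0.585, 0.1827, 0.1438]
tcp_rot: [180.0, 0.0, 134.7]
force: [0.9, 0.8, -2.3]
finger_gap: 0.0413
finger_force: 45.3
t: 15.08
position: [0.5849, 0.183, 0.1408]
tcp_rot: [180.0, 0.0, 134.7]
force: [-0.6, -0.8, -2.3]
finger_gap: 0.0413
finger_force: 45.3
```

```bash
python3 -m jog '[{"dp":[0,0,-0.001],"angular":[0,0,0],"hand":-1},{"dp":[0,0,-0.002],"angular":[0,0,0],"hand":-1},{"dp":[0,0,-0.003],"angular":[0,0,0],"hand":-1},{"dp":[0,0,-0.003],"angular":[0,0,0],"hand":-1}]' 45
python3 -m jog '[{"dp":[0,0,-0.0005],"angular":[0,0,0],"hand":-1},{"dp":[0,0,-0.001],"angular":[0,0,0],"hand":-1},{"dp":[0,0,-0.001],"angular":[0,0,0],"hand":-1}]' 45
```

```text
t: 15.42
position: [0.5848, 0.1829, 0.1375]
tcp_rot: [180.0, 0.0, 134.7]
force: [-0.3, 0.2, -1.6]
finger_gap: 0.0411
finger_force: 45.4
t: 15.67
position: [0.5851, 0.1829, 0.1374]
tcp_rot: [179.9, 0.0, 134.7]
force: [-2.0, -1.1, 6.6]
finger_gap: 0.0414
finger_force: 46.8
```

```bash
python3 -m jog '[{"dp":[0,0,0],"angular":[0,0,0],"hand":0.1},{"dp":[0,0,0],"angular":[0,0,0],"hand":0.3},{"dp":[0,0,0],"angular":[0,0,0],"hand":0.6},{"dp":[0,0,0],"angular":[0,0,0],"hand":0.6},{"dp":[0,0,0.01],"angular":[0,0,0],"hand":0.6},{"dp":[0,0,0.035],"angular":[0,0,0],"hand":0.6},{"dp":[0,0,0.075],"angular":[0,0,0],"hand":0.6},{"dp":[0,0,0.115],"angular":[0,0,0],"hand":0.6},{"dp":[0,0,0.155],"angular":[0,0,0],"hand":0.6},{"dp":[0,0,0.165],"angular":[0,0,0],"hand":0.6}]' 45
python3 m2.py | grep -v '^ma\|^mb'; python3 - <<'E'
from h import *
a=cv2.imread('pics/s2.png'); b=cv2.imread('pics/t2.png')
o=np.hstack([cv2.resize(a[130:290,120:370],None,fx=2,fy=2),cv2.resize(b[110:270,90:220],None,fx=2,fy=2)]); cv2.imwrite('pics/v3.png',o); print(o.shape)
E
```

```text
t: 16.5
position: [0.5854, 0.1831, 0.3094]
tcp_rot: [179.6, 0.2, 134.7]
force: [-0.3, 0.4, 0.4]
finger_gap: 0.0684
finger_force: 0.0
top L 404 [ 0.624 -0.053  0.78 ] yaw -4.8 z@.65 0.1049
top R 404 [ 0.629 -0.038  0.777] yaw -3.5 z@.65 0.0995
handle top 139 [ 5.817e-01 -5.000e-04  1.407e-01] [ 0.804 -0.091 -0.588] yaw -6.4 -0.036 0.047
  x 0.5525 22 y -0.0041 0.0025 0.009 zmax [0.1574 0.1617]
  x 0.565 24 y -0.0062 0.0001 0.0098 zmax [0.1545 0.1589]
  x 0.5775 31 y -0.0081 -0.0006 0.0103 zmax [0.1457 0.152 ]
  x 0.59 23 y -0.0098 -0.0048 0.0081 zmax [0.1356 0.1405]
  x 0.6025 26 y -0.0096 -0.0021 0.0063 zmax [0.1256 0.13  ]
scene L 109 [0.506 0.113 0.855] yaw 12.6 z@.65 0.0955
scene R 91 [0.33  0.4   0.855] yaw 50.4 z@.65 0.0937
handle scene 127 [ 0.5802 -0.0064  0.1349] [ 0.778 -0.093 -0.621] yaw -6.8 -0.042 0.048
  x 0.5525 24 y -0.0075 -0.0024 0.004 zmax [0.1569 0.1608]
  x 0.565 22 y -0.0086 -0.0056 -0.0024 zmax [0.1463 0.1506]
  x 0.5775 26 y -0.0098 -0.0066 -0.0021 zmax [0.1365 0.1431]
  x 0.59 25 y -0.0113 -0.0078 -0.0018 zmax [0.1274 0.1344]
  x 0.6025 18 y -0.012 -0.0094 -0.0061 zmax [0.1172 0.1238]
(320, 760, 3)
```

View pics/v3.png

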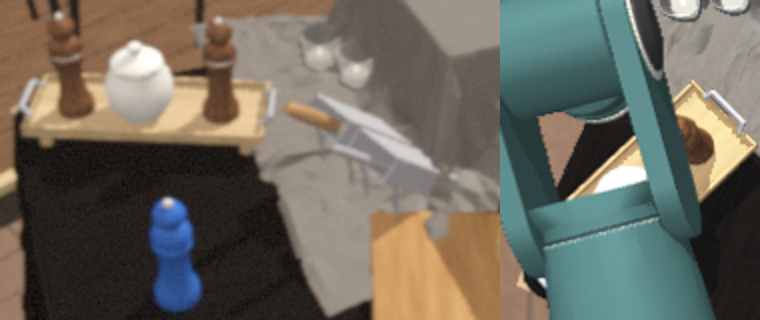

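Both mills stand upright on the tray, at (70,70) and (220,75) in the left part of the picture, with the jar between them. The slicer handle end is at (310,117), clear. Next I turn the hand and tilt it square to the handle.

```bash
python3 -m jog '[{"dp":[0.001,-0.01,0.02],"angular":[0,0,-0.12],"hand":0.1},{"dp":[0.002,-0.02,0.03],"angular":[0,0,-0.24],"hand":0.1},{"dp":[0.003,-0.03,0.03],"angular":[0,0,-0.36],"hand":0.1},{"dp":[0.004,-0.04,0.03],"angular":[0,0,-0.48],"hand":0.1},{"dp":[0.005,-0.05,0.03],"angular":[0,0,-0.6],"hand":0.1},{"dp":[0.006,-0.06,0.03],"angular":[0,0,-0.72],"hand":0.1},{"dp":[0.007,-0.07,0.03],"angular":[0,0,-0.84],"hand":0.1},{"dp":[0.008,-0.08,0.03],"angular":[0,0,-0.96],"hand":0.1},{"dp":[0.009,-0.09,0.03],"angular":[0,0,-1.08],"hand":0.1},{"dp":[0.01,-0.1,0.03],"angular":[0,0,-1.2],"hand":0.1}]' 45
python3 -m jog '[{"dp":[0.001,-0.01,0],"angular":[0,0,-0.12],"hand":0.1},{"dp":[0.002,-0.02,0],"angular":[0,0,-0.24],"hand":0.1},{"dp":[0.003,-0.03,0],"angular":[0,0,-0.36],"hand":0.1},{"dp":[0.004,-0.04,0],"angular":[0,0,-0.48],"hand":0.1},{"dp":[0.005,-0.05,0],"angular":[0,0,-0.6],"hand":0.1},{"dp":[0.006,-0.06,0],"angular":[0,0,-0.72],"hand":0.1},{"dp":[0.007,-0.07,0],"angular":[0,0,-0.84],"hand":0.1},{"dp":[0.008,-0.08,0],"angular":[0,0,-0.96],"hand":0.1},{"dp":[0.009,-0.085,0],"angular":[0,0,-1.08],"hand":0.1},{"dp":[0.01,-0.087,0],"angular":[0,0,-1.2],"hand":0.1}]' 45
python3 -m jog '[{"dp":[0.005,0,0],"angular":[0.01,0.1,-0.034],"hand":0.1},{"dp":[0.01,0,0],"angular":[0.017,0.2,-0.034],"hand":0.1},{"dp":[0.015,0,0],"angular":[0.026,0.3,-0.034],"hand":0.1},{"dp":[0.02,0,0],"angular":[0.035,0.4,-0.034],"hand":0.1},{"dp":[0.025,0,0],"angular":[0.043,0.5,-0.034],"hand":0.1},{"dp":[0.03,0,0],"angular":[0.052,0.6,-0.034],"hand":0.1},{"dp":[0.03,0,0],"angular":[0.06,0.696,-0.034],"hand":0.1},{"dp":[0.03,0,0],"angular":[0.06,0.696,-0.034],"hand":0.1},{"dp":[0.03,0,0],"angular":[0.06,0.696,-0.034],"hand":0.1}]' 45
python3 -c "
from h import *
from scipy.spatial.transform import Rotation as R
s=robot.get_state();print(s['q'].round(1),s['position'].round(4));print(R.from_euler('xyz',s['tcp_rot'],degrees=True).as_matrix().round(3))"
```

```text
t: 17.43
position: [0.5946, 0.0824, 0.3302]
tcp_rot: [-179.9, 0.0, 65.7]
force: [0.1, -0.2, 0.3]
finger_gap: 0.0466
finger_force: 0.0
t: 18.27
position: [0.6046, -0.0049, 0.3302]
tcp_rot: [180.0, 0.1, -3.1]
force: [-0.1, 0.5, -0.1]
finger_gap: 0.0473
finger_force: 0.0
t: 19.02
position: [0.6353, -0.0042, 0.3288]
tcp_rot: [-179.0, 40.1, -4.5]
force: [-0.0, 0.2, -0.0]
finger_gap: 0.047
finger_force: 0.0
[ -3.4  25.1  57.7   2.4 137.2  92.5] [ 0.6353 -0.0042  0.3288]
[[ 0.763 -0.088 -0.64 ]
 [-0.059 -0.996  0.067]
 [-0.644 -0.013 -0.765]]
```

```bash
python3 -m jog '[{"dp":[-0.005,0,-0.03],"angular":[0,0,0],"hand":0.1},{"dp":[-0.01,0,-0.06],"angular":[0,0,0],"hand":0.1},{"dp":[-0.014,0,-0.09],"angular":[0,0,0],"hand":0.1},{"dp":[-0.018,0.001,-0.12],"angular":[0,0,0],"hand":0.1},{"dp":[-0.022,0.001,-0.145],"angular":[0,0,0],"hand":0.1},{"dp":[-0.024,0.001,-0.16],"angular":[0,0,0],"hand":0.1},{"dp":[-0.024,0.001,-0.16],"angular":[0,0,0],"hand":0.1},{"dp":[-0.024,0.001,-0.16],"angular":[0,0,0],"hand":0.1}]' 45
python3 -m jog '[{"dp":[-0.008,0.001,-0.009],"angular":[0,0,0],"hand":0.1},{"dp":[-0.016,0.002,-0.019],"angular":[0,0,0],"hand":0.1},{"dp":[-0.023,0.002,-0.028],"angular":[0,0,0],"hand":0.1},{"dp":[-0.029,0.003,-0.035],"angular":[0,0,0],"hand":0.1},{"dp":[-0.034,0.004,-0.041],"angular":[0,0,0],"hand":0.1},{"dp":[-0.037,0.004,-0.044],"angular":[0,0,0],"hand":0.1},{"dp":[-0.038,0.004,-0.046],"angular":[0,0,0],"hand":0.1},{"dp":[-0.038,0.004,-0.046],"angular":[0,0,0],"hand":0.1}]' 45
python3 - <<'E'
from h import *
c=snap('scene'); cv2.imwrite('pics/s4.png',cv2.resize(c['color'][130:270,220:370,::-1],None,fx=4,fy=4,interpolation=cv2.INTER_CUBIC))
E
```

```text
t: 19.68
position: [0.6107, -0.0031, 0.1727]
tcp_rot: [-179.0, 39.9, -4.4]
force: [0.1, 0.9, 0.2]
finger_gap: 0.0472
finger_force: 0.0
t: 20.35
position: [0.5728, 0.0009, 0.1256]
tcp_rot: [-179.0, 40.0, -4.4]
force: [-1.4, 0.6, -0.2]
finger_gap: 0.047
finger_force: 0.0
```

View pics/s4.png

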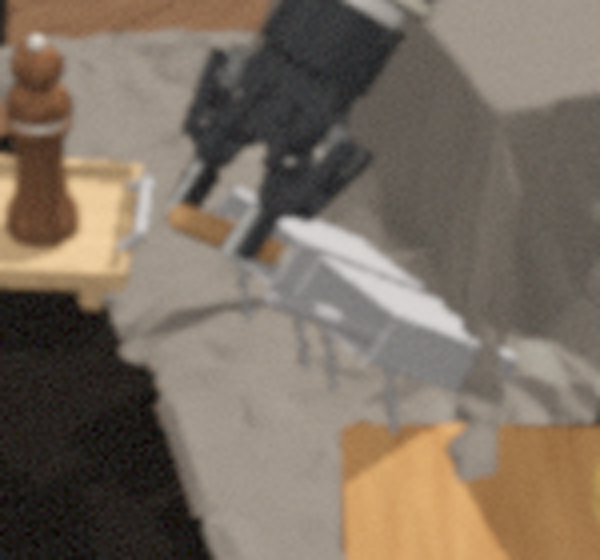

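The fingers straddle the handle near (240,240) at the right depth. I'll close and pull out along the slope.

```bash
python3 -m jog '[{"dp":[0,0,-0.001],"angular":[0,0,0],"hand":-0.3},{"dp":[0,0,-0.001],"angular":[0,0,0],"hand":-0.5},{"dp":[0,0,-0.001],"angular":[0,0,0],"hand":-1},{"dp":[0,0,-0.001],"angular":[0,0,0],"hand":-1},{"dp":[0,0,-0.001],"angular":[0,0,0],"hand":-1},{"dp":[0,0,-0.001],"angular":[0,0,0],"hand":-1}]' 60
python3 -m jog '[{"dp":[-0.004,0,0.003],"angular":[0,0,0],"hand":-1},{"dp":[-0.009,0.001,0.008],"angular":[0,0,0],"hand":-1},{"dp":[-0.015,0.001,0.013],"angular":[0,0,0],"hand":-1},{"dp":[-0.021,0.002,0.018],"angular":[0,0,0],"hand":-1},{"dp":[-0.023,0.002,0.019],"angular":[0,0,0],"hand":-1},{"dp":[-0.023,0.002,0.019],"angular":[0,0,0],"hand":-1}]' 60
```

```text
t: 20.9
position: [0.5729, 0.0008, 0.1244]
tcp_rot: [-179.0, 40.0, -4.4]
force: [0.9, -0.7, 1.3]
finger_gap: 0.0167
finger_force: 58.5
t: 21.4
position: [0.5493, 0.003, 0.1441]
tcp_rot: [-179.0, 40.0, -4.4]
force: [-0.6, 0.2, 0.0]
finger_gap: 0.0169
finger_force: 58.5
```

```bash
python3 -m jog '[{"dp":[-0.006,0.0005,0.005],"angular":[0,0,0],"hand":-1},{"dp":[-0.015,0.001,0.013],"angular":[0,0,0],"hand":-1},{"dp":[-0.027,0.002,0.023],"angular":[0,0,0],"hand":-1},{"dp":[-0.04,0.003,0.034],"angular":[0,0,0],"hand":-1},{"dp":[-0.053,0.004,0.045],"angular":[0,0,0],"hand":-1},{"dp":[-0.066,0.005,0.056],"angular":[0,0,0],"hand":-1},{"dp":[-0.079,0.006,0.067],"angular":[0,0,0],"hand":-1},{"dp":[-0.092,0.007,0.078],"angular":[0,0,0],"hand":-1},{"dp":[-0.105,0.008,0.088],"angular":[0,0,0],"hand":-1},{"dp":[-0.118,0.009,0.099],"angular":[0,0,0],"hand":-1}]' 60
python3 -m jog '[{"dp":[-0.012,0.001,0.015],"angular":[0,0,0],"hand":-1},{"dp":[-0.023,0.001,0.035],"angular":[0,0,0],"hand":-1},{"dp":[-0.03,0.001,0.055],"angular":[0,0,0],"hand":-1},{"dp":[-0.03,0.001,0.06],"angular":[0,0,0],"hand":-1},{"dp":[-0.03,0.001,0.06],"angular":[0,0,0],"hand":-1},{"dp":[-0.03,0.001,0.06],"angular":[0,0,0],"hand":-1}]' 60
python3 - <<'E'
from h import *
c=snap('scene'); save(c,'s5.png')
E
```

```text
t: 22.23
position: [0.4304, 0.012, 0.2432]
tcp_rot: [-179.0, 40.0, -4.4]
force: [0.4, 0.2, -0.8]
finger_gap: 0.0168
finger_force: 58.5
t: 22.73
position: [0.4017, 0.0129, 0.3017]
tcp_rot: [-179.0, 40.0, -4.4]
force: [-0.4, -0.6, -1.6]
finger_gap: 0.0166
finger_force: 58.6
```

View pics/s5.png

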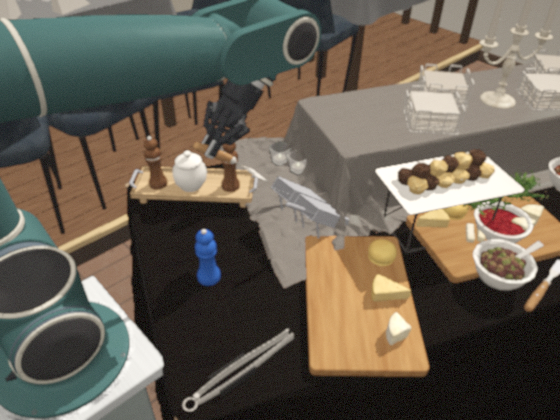

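The slicer is out of the holder, handle at (215,152) and blade at (265,178). The spoon is still in its pocket at (290,212). Now I work out the turn that levels it and aligns it with the board.

```bash
cat > rot.py <<'E'
from h import *
from scipy.spatial.transform import Rotation as R
s=robot.get_state(); C=R.from_euler('xyz',s['tcp_rot'],degrees=True)
a=np.deg2rad(47.4); x=np.array([np.cos(a),np.sin(a),0]); z=np.array([0,0,-1.]); T=R.from_matrix(np.c_[x,np.cross(z,x),z])
v=(T*C.inv()).as_rotvec(); print('rotvec',v.round(4),np.rad2deg(np.linalg.norm(v)).round(1),'dp',(np.array([.452,-.3354,.2])-s['position']).round(4),s['q'].round(1))
E
python3 rot.py
```

```text
rotvec [ 0.2493 -0.6792  0.8725] 64.9 dp [ 0.0503 -0.3483 -0.1013] [ -3.1  -4.3  93.5   2.4 130.8  92.6]
```

```bash
python3 -m jog '[{"dp":[0.002,-0.012,0],"angular":[0.0125,-0.034,0.0436],"hand":-1},{"dp":[0.005,-0.03,0],"angular":[0.0374,-0.1019,0.1309],"hand":-1},{"dp":[0.008,-0.055,0],"angular":[0.0623,-0.1698,0.2181],"hand":-1},{"dp":[0.012,-0.08,0],"angular":[0.0873,-0.2377,0.3054],"hand":-1},{"dp":[0.016,-0.11,0],"angular":[0.1122,-0.3056,0.3926],"hand":-1},{"dp":[0.02,-0.14,0],"angular":[0.1371,-0.3736,0.4799],"hand":-1},{"dp":[0.025,-0.17,0],"angular":[0.1621,-0.4415,0.5671],"hand":-1},{"dp":[0.03,-0.2,0],"angular":[0.187,-0.5094,0.6544],"hand":-1},{"dp":[0.034,-0.23,0],"angular":[0.2119,-0.5773,0.7416],"hand":-1},{"dp":[0.038,-0.26,0],"angular":[0.2368,-0.6452,0.8289],"hand":-1}]' 60
python3 rot.py
```

```text
t: 23.62
position: [0.4399, -0.2485, 0.3013]
tcp_rot: [-179.2, 1.7, 45.2]
force: [1.2, 1.0, -0.5]
finger_gap: 0.0162
finger_force: 58.6
rotvec [ 0.0114 -0.0309  0.0388] 2.9 dp [ 0.0121 -0.0869 -0.1013] [-31.5 -14.4  96.2  -1.5  99.4  13.1]
```

Finish the turn, come down to z ≈ 0.12, then check the slicer's level in both cameras.

```bash
python3 -m jog '[{"dp":[0.003,-0.02,-0.005],"angular":[0.0114,-0.0309,0.0388],"hand":-1},{"dp":[0.006,-0.042,-0.02],"angular":[0.0114,-0.0309,0.0388],"hand":-1},{"dp":[0.009,-0.062,-0.045],"angular":[0.0114,-0.0309,0.0388],"hand":-1},{"dp":[0.012,-0.078,-0.075],"angular":[0.0114,-0.0309,0.0388],"hand":-1},{"dp":[0.012,-0.087,-0.105],"angular":[0.0114,-0.0309,0.0388],"hand":-1},{"dp":[0.012,-0.087,-0.135],"angular":[0.0114,-0.0309,0.0388],"hand":-1},{"dp":[0.012,-0.087,-0.16],"angular":[0.0114,-0.0309,0.0388],"hand":-1},{"dp":[0.012,-0.087,-0.175],"angular":[0.0114,-0.0309,0.0388],"hand":-1},{"dp":[0.012,-0.087,-0.18],"angular":[0.0114,-0.0309,0.0388],"hand":-1},{"dp":[0.012,-0.087,-0.18],"angular":[0.0114,-0.0309,0.0388],"hand":-1}]' 60
cat > m3.py <<'E'
from h import *
T=robot.get_state()['position']; a=np.deg2rad(47.4); e=np.array([np.cos(a),np.sin(a)]); f=np.array([-e[1],e[0]])
ims=[]
for n in('scene','top'):
    c=snap(n);P=cloud(c);d=P[...,:2]-T[:2];u=d@e;w=d@f
    for lo in np.arange(-.05,.2,.015):
        k=(u>lo)&(u<lo+.015)&(abs(w)<.04)&(P[...,2]>T[2]-.03)&(P[...,2]<T[2]+.045)
        if k.sum()>4: print(n,lo.round(3),k.sum(),'z-Tz',np.percentile(P[k][:,2]-T[2],[5,50,95]).round(4),'w',np.percentile(w[k],[2,50,98]).round(3))
    ims.append(c['color'][150:390,220:500] if n=='scene' else c['color'][100:340,230:510])
cv2.imwrite('pics/v6_%d.png'%(100*robot.get_state()['t']),cv2.resize(np.hstack(ims),None,fx=1.4,fy=1.4)[...,::-1])
E
python3 m3.py; python3 rot.py; ls pics
```

```text
t: 24.45
position: [0.4511, -0.3336, 0.12]
tcp_rot: [-179.7, 0.1, 47.1]
force: [-1.0, -0.5, 0.2]
finger_gap: 0.0165
finger_force: 58.6
scene -0.05 27 z-Tz [0.0073 0.0128 0.0203] w [-0.004  0.002  0.007]
scene -0.035 64 z-Tz [0.0096 0.0173 0.0212] w [-0.007  0.002  0.01 ]
scene -0.02 246 z-Tz [0.0092 0.0213 0.0426] w [-0.021  0.003  0.023]
scene -0.005 66 z-Tz [0.0158 0.021  0.0382] w [-0.009 -0.002  0.023]
scene 0.01 34 z-Tz [0.0175 0.0203 0.0227] w [-0.007 -0.001  0.006]
scene 0.025 18 z-Tz [0.0172 0.0193 0.0217] w [-0.007 -0.003  0.001]
scene 0.13 16 z-Tz [0.0017 0.0034 0.0044] w [0.019 0.022 0.028]
scene 0.145 27 z-Tz [0.0019 0.0032 0.005 ] w [0.019 0.023 0.03 ]
scene 0.16 31 z-Tz [0.0017 0.0031 0.0056] w [0.015 0.022 0.029]
scene 0.175 11 z-Tz [0.0015 0.0025 0.0043] w [0.015 0.021 0.028]
top 0.04 24 z-Tz [0.0139 0.0199 0.0249] w [-0.006  0.001  0.008]
top 0.055 33 z-Tz [0.0158 0.0205 0.0244] w [-0.006  0.001  0.006]
top 0.07 28 z-Tz [0.0135 0.0179 0.0253] w [-0.008  0.     0.007]
top 0.085 21 z-Tz [0.0074 0.0129 0.0159] w [-0.005 -0.001  0.003]
top 0.1 25 z-Tz [0.0068 0.0109 0.0154] w [-0.007 -0.001  0.005]
top 0.115 63 z-Tz [0.0051 0.0082 0.0118] w [-0.016 -0.     0.015]
top 0.13 113 z-Tz [0.0025 0.0067 0.0112] w [-0.026 -0.002  0.024]
top 0.145 133 z-Tz [0.0017 0.0059 0.0097] w [-0.031 -0.002  0.028]
top 0.16 130 z-Tz [0.0015 0.0051 0.0085] w [-0.03  -0.002  0.027]
top 0.175 30 z-Tz [0.0015 0.0053 0.0086] w [-0.029 -0.     0.026]
rotvec [ 0.0004 -0.0023  0.0047] 0.3 dp [ 0.     -0.0012  0.0772] [-3.900e+01 -4.500e+00  1.041e+02 -1.000e-01  8.050e+01  3.900e+00]
crop.png
crop2.png
s1.png
s2.png
s4.png
s5.png
scene0.png
t2.png
top0.png
v3.png
v6_2455.png
```

Handle top and blade read level in both views: the handle is about +21 mm over the TCP along its length and the blade about +4 mm. I'll lower it gently.

```bash
python3 -m jog '[{"dp":[0,0,-0.008],"angular":[0,0,0],"hand":-1},{"dp":[0,0,-0.022],"angular":[0,0,0],"hand":-1},{"dp":[0,0,-0.04],"angular":[0,0,0],"hand":-1},{"dp":[0,0,-0.056],"angular":[0,0,0],"hand":-1},{"dp":[0,0,-0.07],"angular":[0,0,0],"hand":-1},{"dp":[0,0,-0.08],"angular":[0,0,0],"hand":-1},{"dp":[0,0,-0.086],"angular":[0,0,0],"hand":-1},{"dp":[0,0,-0.089],"angular":[0,0,0],"hand":-1},{"dp":[0,0,-0.091],"angular":[0,0,0],"hand":-1},{"dp":[0,0,-0.092],"angular":[0,0,0],"hand":-1}]' 60
python3 -m jog '[{"dp":[0,0,-0.001],"angular":[0,0,0],"hand":-1},{"dp":[0,0,-0.002],"angular":[0,0,0],"hand":-1},{"dp":[0,0,-0.002],"angular":[0,0,0],"hand":-1}]' 60
```

```text
t: 25.38
position: [0.452, -0.3343, 0.0306]
tcp_rot: [-180.0, 0.1, 47.1]
force: [0.4, 0.6, -1.7]
finger_gap: 0.0166
finger_force: 58.6
t: 25.63
position: [0.4518, -0.3342, 0.0285]
tcp_rot: [-179.9, 0.1, 47.1]
force: [-0.3, 0.8, -1.2]
finger_gap: 0.0165
finger_force: 58.6
```

```bash
python3 -m jog '[{"dp":[0,0,-0.001],"angular":[0,0,0],"hand":-1},{"dp":[0,0,-0.002],"angular":[0,0,0],"hand":-1},{"dp":[0,0,-0.003],"angular":[0,0,0],"hand":-1},{"dp":[0,0,-0.003],"angular":[0,0,0],"hand":-1}]' 60
python3 -m jog '[{"dp":[0,0,-0.0005],"angular":[0,0,0],"hand":-1},{"dp":[0,0,-0.001],"angular":[0,0,0],"hand":-1},{"dp":[0,0,-0.001],"angular":[0,0,0],"hand":-1}]' 60
python3 m3.py
```

```text
t: 25.97
position: [0.4517, -0.334, 0.0251]
tcp_rot: [-179.9, 0.1, 47.1]
force: [0.9, 0.3, -0.5]
finger_gap: 0.0166
finger_force: 58.6
t: 26.22
position: [0.4517, -0.3341, 0.0242]
tcp_rot: [-179.9, 0.1, 47.1]
force: [0.4, 0.6, -1.0]
finger_gap: 0.0169
finger_force: 58.6
scene -0.05 261 z-Tz [-0.0044 -0.0015  0.0124] w [-0.038  0.001  0.038]
scene -0.035 266 z-Tz [-0.0041 -0.001   0.0192] w [-0.038  0.002  0.039]
scene -0.02 358 z-Tz [-0.0032  0.0106  0.0386] w [-0.037  0.003  0.037]
scene -0.005 174 z-Tz [-0.0038 -0.0002  0.0352] w [-0.038 -0.001  0.039]
scene 0.01 118 z-Tz [-0.0042 -0.0009  0.0224] w [-0.039  0.001  0.039]
scene 0.025 21 z-Tz [-0.0028  0.0006  0.0215] w [-0.037 -0.003  0.039]
scene 0.04 12 z-Tz [-0.0037 -0.0018  0.0009] w [-0.015 -0.012  0.015]
scene 0.055 22 z-Tz [-0.0042 -0.0013  0.0008] w [-0.015  0.021  0.029]
scene 0.07 5 z-Tz [-0.0039 -0.0012 -0.0004] w [0.025 0.027 0.029]
scene 0.085 6 z-Tz [-0.0022 -0.0007  0.0008] w [0.032 0.037 0.039]
scene 0.1 28 z-Tz [-0.0039 -0.001   0.0012] w [0.026 0.034 0.039]
scene 0.115 36 z-Tz [-0.0048 -0.0012  0.0011] w [0.021 0.
[... 474 characters left out ...]
0.039]
top 0.055 147 z-Tz [-0.0053 -0.0001  0.0203] w [-0.036  0.005  0.038]
top 0.07 153 z-Tz [-0.0052  0.0003  0.0171] w [-0.038  0.002  0.039]
top 0.085 154 z-Tz [-0.0046 -0.0005  0.0096] w [-0.039  0.002  0.038]
top 0.1 152 z-Tz [-0.0051  0.0004  0.0105] w [-0.039  0.001  0.038]
top 0.115 150 z-Tz [-0.0049  0.0015  0.0099] w [-0.039  0.001  0.038]
top 0.13 153 z-Tz [-0.0045  0.003   0.0084] w [-0.038  0.002  0.038]
top 0.145 150 z-Tz [-0.0034  0.0031  0.0079] w [-0.039  0.001  0.039]
top 0.16 150 z-Tz [-0.0027  0.0035  0.0079] w [-0.038  0.     0.037]
top 0.175 149 z-Tz [-0.005  -0.0005  0.0058] w [-0.038  0.001  0.038]
top 0.19 151 z-Tz [-0.0055 -0.0012  0.0035] w [-0.039 -0.001  0.038]
```

```bash
cp $(ls -t pics/v6_* | head -1) pics/v7.png
```

```text
(no output)
```

View pics/v7.png

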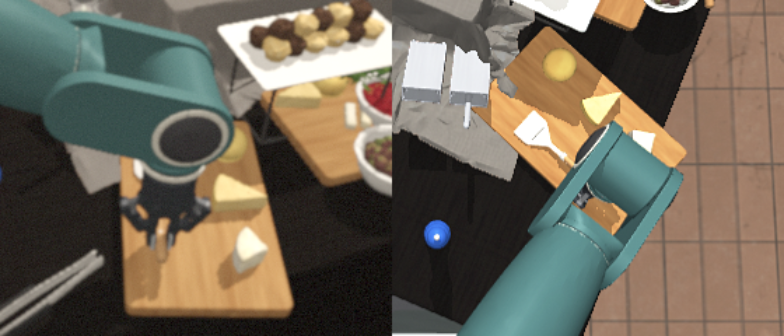

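The slicer lies along the board's free half: handle at (165,245) on the left, blade at (535,130) on the right, clear of all cheeses. It is 1–2 mm above the wood, so I'll touch down.

```bash
python3 -m jog '[{"dp":[0,0,-0.0005],"angular":[0,0,0],"hand":-1},{"dp":[0,0,-0.001],"angular":[0,0,0],"hand":-1},{"dp":[0,0,-0.001],"angular":[0,0,0],"hand":-1}]' 60
python3 -m jog '[{"dp":[0,0,-0.0005],"angular":[0,0,0],"hand":-1},{"dp":[0,0,-0.001],"angular":[0,0,0],"hand":-1},{"dp":[0,0,-0.001],"angular":[0,0,0],"hand":-1}]' 60
```

```text
t: 26.57
position: [0.4517, -0.3341, 0.0232]
tcp_rot: [-179.9, 0.1, 47.1]
force: [-0.8, 0.1, -1.0]
finger_gap: 0.017
finger_force: 58.6
t: 26.82
position: [0.4518, -0.3341, 0.0225]
tcp_rot: [-179.9, 0.1, 47.1]
force: [-0.4, -0.4, 1.6]
finger_gap: 0.0165
finger_force: 60.1
```

```bash
python3 -m jog '[{"dp":[0,0,0],"angular":[0,0,0],"hand":-0.5},{"dp":[0,0,0],"angular":[0,0,0],"hand":-0.3},{"dp":[0,0,0],"angular":[0,0,0],"hand":0},{"dp":[0,0,0],"angular":[0,0,0],"hand":0},{"dp":[0,0,0.004],"angular":[0,0,0],"hand":0},{"dp":[0,0,0.015],"angular":[0,0,0],"hand":0},{"dp":[0,0,0.035],"angular":[0,0,0],"hand":0},{"dp":[0,0,0.065],"angular":[0,0,0],"hand":0},{"dp":[0,0,0.1],"angular":[0,0,0],"hand":0},{"dp":[0,0,0.14],"angular":[0,0,0],"hand":0}]' 60
python3 -m jog '[{"dp":[-0.02,0.04,0.03],"angular":[0,0,0],"hand":0},{"dp":[-0.04,0.08,0.05],"angular":[0,0,0],"hand":0},{"dp":[-0.05,0.12,0.05],"angular":[0,0,0],"hand":0},{"dp":[-0.05,0.16,0.05],"angular":[0,0,0],"hand":0},{"dp":[-0.05,0.2,0.05],"angular":[0,0,0],"hand":0},{"dp":[-0.05,0.22,0.05],"angular":[0,0,0],"hand":0},{"dp":[-0.05,0.22,0.05],"angular":[0,0,0],"hand":0},{"dp":[-0.05,0.22,0.05],"angular":[0,0,0],"hand":0}]' 60
python3 - <<'E'
from h import *
ims=[snap('scene')['color'][130:410,110:470],snap('top')['color'][100:380,90:470]]
cv2.imwrite('pics/v8.png',cv2.resize(np.hstack(ims),None,fx=1.08,fy=1.08)[...,::-1])
E
```

```text
t: 27.65
position: [0.4511, -0.3336, 0.1638]
tcp_rot: [-179.8, 0.1, 47.1]
force: [0.9, -1.2, 0.2]
finger_gap: 0.0426
finger_force: 0.0
t: 28.32
position: [0.4017, -0.1128, 0.2136]
tcp_rot: [180.0, 0.1, 47.3]
force: [-0.9, 0.5, 0.3]
finger_gap: 0.0427
finger_force: 0.0
```

View pics/v8.png

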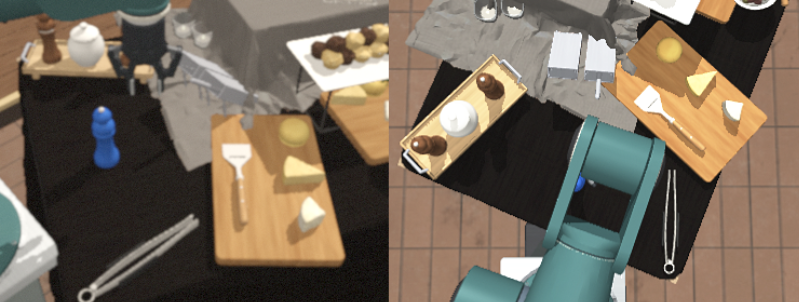

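The slicer lies flat on the board, from (237,150) to (243,218) on the left, clear of the cheeses. Both mills stand on the tray at (430,145) and (490,85) on the right, and the spoon and jar haven't moved. I'm handing in.

```bash
python3 -c "
from rig import robot
print(robot.job_done())"
```

```text
the job is handed in; nothing more can be done
None
```

I handed the job in at about 28 s of the 72 s allowed: both mills stand upright on the tray and the slicer lies flat on the board clear of the cheeses, though the hand-in call returned no verdict.

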